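# Two turns on the pin feeder

## Task

Dose the loose-pin feeder, the one with the funnel hopper on its back: take its crank by the upright black handle and turn it exactly two full turns clockwise (seen from above), one dose a turn, without overrunning, so that the handle stops again at the black index mark where it started. Then let go, and leave the crank of the other feeder, the one with the flat tape reel, alone.

Things in the scene. Friction and masses are not known exactly. Their poses are not given: they have to be found in the camera images.
- crank (a joint): Turning angle of the pin feeder's crank, rad: about 0 at the start, with the handle at the index mark; grows clockwise seen from above and does not wrap (one turn = 6.283). There are no stops or clicks near the work. The crank turns easily (about 2 N at the handle) and stays where it is left.
- crank_handle (a point): Centre of the pin feeder's crank handle: an upright black cylinder, 20 mm in diameter and 56 mm tall, that spins freely on its own pin, so a gripper can hold it and go round without turning. Its top stands 165 mm above the table, its foot (the top of the flat steel crank arm) 109 mm, this point 142 mm; 45 mm from the crank's axis. Its x axis points from the handle to the crank's axis, its z axis up.
- crank_axis (a point): Point on the upright axis of the pin feeder's crank, at mid-height of the handle (142 mm above the table). The feeder is a cream metal box, 280 x 130 mm and 85 mm high, that stays put; its x axis points from this axis to the aluminium funnel hopper (74 mm across, top 150 mm above the table, centred 160 mm from the axis), its z axis up. The index mark is a black bar 9 mm wide on the box's top, 69 mm from the axis along -x (above the grey pin tray, towards the robot).
- tape_crank_handle (a point): Centre of the like handle on the other feeder, which has a flat black tape reel (114 mm across) on its back in place of the hopper: same size and height; not to be moved.

How it is judged:
By the outcome, as a careful person would: the job done as asked, in the order asked, and still so for the second after the job is handed in, with the robot touching nothing.
It also fails if it takes over 48 s, if anything falls off the work surface, if the arm or the gripper's body presses on something with over 40 N, if the wrist force passes 120 N, or if a joint passes its speed limit or range.

## Robot

A 6-joint arm with a two-finger parallel gripper is mounted at the origin on the work surface. World frame = base frame: x ahead of the robot, y to its left, z up, the work surface at z = 0. Lengths are in m, angles in rad, forces in N, time in s.
With the tool pointing down it reaches from about 0.4 to 0.825 m from the base axis. Payload 7 kg.
Tool frame: the origin (TCP) lies at the very end of the fingers, on their centre line; the grasp point (between the pads) lies 19 mm behind it; z points along the fingers, y is the direction in which the jaws open and shut (so a half turn about z gives the same grasp; the last joint's range is limited). The gripper opens to 88 mm and grips with 3 to 60 N. Pads are 19 mm wide; open, the fingers measure 130 mm over their backs; the gripper's body (78 mm by 193 mm) begins 47 mm behind the grasp point.
Start: joints at [-0.957, 0.359, 0.012, 0, -1.224, -0.288], TCP at [0.216, -0.639, 0.227] pointing down, gripper open.
Joint ranges: [-3.07, 3.07], [-1.43, 2.12], [-1.02, 1.25], [-3.03, 1.67], [-3.05, -0], [-3.03, 3.03]. Speed limits (rad/s): [2.39, 2.39, 3.01, 3.14, 3.14, 3.14].

## Interface

Orientations are given as [roll, pitch, yaw] about the fixed x, y, z axes, in that order (R = Rz(yaw) Ry(pitch) Rx(roll)).
In Python, from station import arm, eyes, job, outline_of gives the robot as it stands.
- The arm moves only by the tool apply_moves, never from a script. Its argument "moves" is a list of rows, each a list of 5 numbers: the opening, from -1 (shut) to 1 (fully open), then the shift along the tool's x, y, z in m, then the turn about the tool's z in rad. A call has 1 to 12 rows; each row shifts and turns the commanded pose from where the row before left it, along the tool's axes as they then stand; what a row does not reach is not made up. A row lasts 1/12 s, in which the tool goes at most 41.7 mm and 7.16 degrees, less where a joint would pass 70% of its speed; a pose out of reach is approached as far as the arm can. A call with a gripper value outside its range is refused whole. The fingers move at their own pace and stop on an object; "newtons" is the grip in N (left out, the last holds). Time passes only in rows, so rows that do not move let the fingers close. It gives the time, the measured TCP pose, the force and the opening at its end, in the units of the state.
- arm.get_state(): the state, without advancing time (a new reading comes with each control period).
- eyes.grab_frame(name): name is "scene" or "top" or "wrist"; returns a dict with "color" (420x560x3 uint8, red, green, blue), "z_map" (420x560 float32, m along the optical axis (not along the pixel's ray), 0 where there is no reading), "camera_matrix" (3x3 intrinsics, pixels), "extrinsics" (4x4, takes a point from camera to world coordinates). Camera axes: x right, y up, looking along -z (the intrinsics and any distortion apply to the point x, -y, -z); pixel columns grow to the right and rows downward; lengths in m; the calibration is good to about 2 mm. The wrist camera is an equidistant fisheye: a pixel r from the principal point sees the ray r / f radians off the axis. A picture is of the moment at which its call begins.
- job.job_done(): hands the job in, once; it reports no verdict.
Trained networks look in a picture, given as the dict that the camera call returned (one of the last four; its "shot" number tells which), for a name from the list of things; names that differ only in an ending like _2 or _b are one class to them, and where a whole thing is asked for, a point or a joint stands for the part that bears it (a point fixed in the world has none). Each returns a list of dicts, best first, with "score" (0 to 1); they miss things now and then, are a little off and sometimes report something else, mostly with a low value. They report only what shows in the picture. A call takes as long as a camera call.
- outline_of(label, picture): "region" (420x560 bool, what is visible of it) and "extent" ([left, top, right, bottom] in pixels, round what is visible of it).
The state is a dict: "t": time; "q": joint angles; "qd": joint speeds; "joint_efforts": joint torques, N m; "eef_pos": TCP position; "ee_rot": TCP orientation; "force": force on the tool from outside, world axes, zero at the start; "moment": the same for the moment, N m; "width": finger opening in m.
Only numpy, scipy, OpenCV 4.12 (cv2) and the standard library are available. Lean on these libraries where they do the work, as an engineer would, in place of code of your own. Each camera call takes 0.05 s, during which the arm holds its last target.

## Working session

There is one attempt and no reset: what is moved stays moved. The work goes in short steps, Python scripts to look and compute and a tool call to move; the robot and the scene stay as the last step left them, time stands still between calls to the robot, and variables do not carry over. Pictures are saved under pics/ and viewed, and the job is handed in when it is done.

Besides the shell and the picture viewer there is one more tool, called as a command line: name --pt "numbers of a row" for each row, then --argument value for the rest. apply_moves: Moves the arm, as the interface text tells. Its arguments: {"type":"object","properties":{"moves":{"type":"array","items":{"type":"array","items":{"type":"number"}}},"newtons":{"type":"number"}},"required":["moves"]}

```bash
mkdir -p pics; ls
python3 - <<'E'
from station import arm, eyes, job, outline_of
import cv2,numpy as np
print(arm.get_state())
for n in("scene","top"):
    f=eyes.grab_frame(n); cv2.imwrite(f"pics/{n}0.png",f["color"][:,:,::-1])
    print(n,f["camera_matrix"].tolist(),f["extrinsics"].round(4).tolist(),f.keys())
    for l in("crank_handle","tape_crank_handle","crank"):
        for d in outline_of(l,f):
            r=d["region"];v,u=np.nonzero(r);print(l,d["score"],d["extent"],r.sum(),u.mean(),v.mean())
E
```

```text
pics
{'t': 0.0, 'q': array([-9.56882339e-01,  3.59392657e-01,  1.10810966e-02, -3.39737260e-04,
       -1.22411295e+00, -2.88103886e-01]), 'qd': array([ 0.00097905,  0.00091449, -0.00121858, -0.00024886,  0.00020468,
        0.00206321]), 'joint_efforts': array([ 2.29201636e-03, -5.82713521e+01,  2.93057370e+01,  6.99725837e+00,
        6.87906679e-03, -1.13666247e-04]), 'eef_pos': array([ 0.21587215, -0.63904083,  0.22563052]), 'ee_rot': array([ 3.13994082e+00, -1.56454667e-04, -2.81589812e+00]), 'force': array([ 0.12016732, -0.41967883, -0.53993773]), 'moment': array([-0.04538536, -0.01942426, -0.01492934]), 'width': 0.0875397564005343}
scene [[393.8783689745646, 0.0, 279.52920929961965], [0.0, 393.8783689745646, 213.26852400104025], [0.0, 0.0, 1.0]] [[-0.2269, -0.6775, 0.6996, 1.1461], [0.9737, -0.1447, 0.1757, 0.1365], [-0.0178, 0.7211, 0.6926, 0.8015], [0.0, 0.0, 0.0, 1.0]] dict_keys(['color', 'z_map', 'camera_matrix', 'extrinsics', 'shot'])
crank_handle 0.88 [196.4, 186.0, 214.2, 219.9] 303 206.3894389438944 204.35643564356437
tape_crank_handle 0.81 [366.5, 235.7, 389.4, 275.4] 401 377.25935162094765 255.80299251870323
crank 0.76 [195.2, 186.7, 215.4, 221.6] 283 206.3957597173145 204.46289752650176
top [[393.0111176660593, 0.0, 284.0133633870857], [0.0, 393.0111176660593, 211.4111690241543], [0.0, 0.0, 1.0]] [[-0.029, 0.9978, -0.0593, 0.4481], [-0.999, -0.0269, 0.0363, 0.0075], [0.0347, 0.0603, 0.9976, 1.0609], [0.0, 0.0, 0.0, 1.0]] dict_keys(['color', 'z_map', 'camera_matrix', 'extrinsics', 'shot'])
crank_handle 0.82 [362.1, 205.9, 369.5, 236.2] 260 366.1192307692308 221.90769230769232
tape_crank_handle 0.8 [176.5, 180.1, 197.3, 202.8] 267 185.20973782771534 193.81647940074907
crank 0.83 [361.9, 211.5, 375.1, 235.8] 271 365.5239852398524 222.47970479704796
```

View pics/scene0.png

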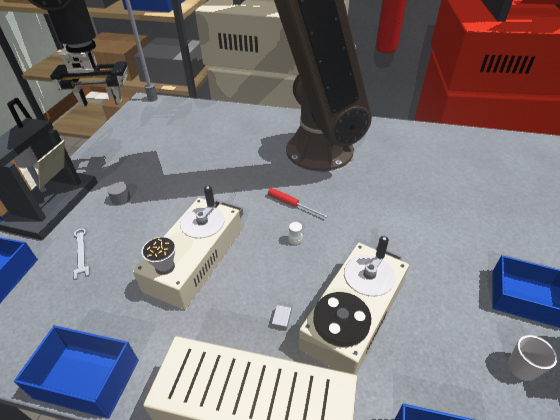

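View pics/top0.png

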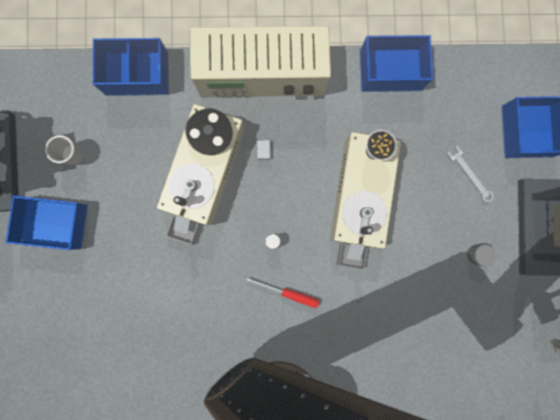

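The scene shows the pin feeder (funnel with pins at about 158,250, handle at 206,200) and the tape feeder at 345,300. In the top view the pin feeder is on the right: funnel 381,145, disc 366,212, handle about 367,222. Next I'll zoom in and fit the geometry.

```bash
cat > h.py <<'E'
import numpy as np,cv2
from station import arm, eyes, job, outline_of
def ray(f,u,v):
    K=f["camera_matrix"];E=f["extrinsics"]
    d=np.array([(u-K[0,2])/K[0,0],-(v-K[1,2])/K[1,1],-1.0]);return E[:3,3],E[:3,:3]@d
def atz(f,u,v,z):
    o,d=ray(f,u,v);return o+d*(z-o[2])/d[2]
def proj(f,p):
    K=f["camera_matrix"];E=f["extrinsics"]
    c=E[:3,:3].T@(np.asarray(p)-E[:3,3]);return np.array([K[0,0]*c[0]/-c[2]+K[0,2],K[1,1]*-c[1]/-c[2]+K[1,2]])
def cloud(f):
    K=f["camera_matrix"];E=f["extrinsics"];z=f["z_map"];v,u=np.mgrid[:420,:560]
    P=np.stack([(u-K[0,2])/K[0,0]*z,-(v-K[1,2])/K[1,1]*z,-z],-1)
    return P@E[:3,:3].T+E[:3,3],z>0
E
python3 - <<'E'
from h import *
for n,(a,b,c,d) in (("top",(325,120,410,275)),("scene",(130,175,250,310))):
    f=eyes.grab_frame(n)
    im=f["color"][b:d,a:c,::-1]; s=min(800//(c-a),600//(d-b)); cv2.imwrite(f"pics/{n}1.png",cv2.resize(im,None,fx=s,fy=s,interpolation=cv2.INTER_CUBIC)); print(n,s)
    P,ok=cloud(f)
    # points near feeder by height
    m=ok&(abs(P[...,0]-.55)<.2)&(abs(P[...,1]+.2)<.15)
    for lo,hi in((.08,.09),(.09,.1),(.1,.108),(.109,.118),(.118,.14),(.14,.155),(.155,.175)):
        k=m&(P[...,2]>lo)&(P[...,2]<hi); q=P[k]
        if len(q): print(lo,len(q),q.mean(0).round(4),q.min(0).round(4),q.max(0).round(4))
    k=(m&(P[...,2]>.081)&(P[...,2]<.089))
    if n=="top":
        r=cv2.minAreaRect((P[k][:,:2]*1000).astype(np.float32));print(r)
    k=m&(P[...,2]>.155)&(P[...,2]<.175); v,u=np.nonzero(k);print("handle px",u.mean(),v.mean(),len(u))
E
```

```text
top 3
0.08 4537 [ 0.5457 -0.2363  0.0847] [ 0.4079 -0.3291  0.08  ] [ 0.704  -0.1532  0.09  ]
0.09 105 [ 0.5044 -0.2275  0.0919] [ 0.4223 -0.3042  0.09  ] [ 0.6888 -0.177   0.0999]
0.1 76 [ 0.4783 -0.2233  0.1052] [ 0.4419 -0.2427  0.1004] [ 0.6452 -0.212   0.108 ]
0.109 85 [ 0.4937 -0.2288  0.1127] [ 0.4445 -0.2419  0.1093] [ 0.5076 -0.2108  0.1179]
0.118 19 [ 0.4644 -0.2146  0.1275] [ 0.4444 -0.2382  0.1187] [ 0.6345 -0.2103  0.1388]
0.14 748 [ 0.6502 -0.2601  0.1497] [ 0.4444 -0.2965  0.1401] [ 0.6905 -0.2101  0.1547]
0.155 65 [ 0.4633 -0.2212  0.1632] [ 0.4442 -0.2754  0.1553] [ 0.6641 -0.2106  0.1681]
((555.8085327148438, -241.3933563232422), (130.023193359375, 278.83477783203125), 78.98126220703125)
handle px 369.53846153846155 225.7846153846154 65
scene 4
0.08 3131 [ 0.5778 -0.2345  0.0868] [ 0.4091 -0.3321  0.0801] [ 0.7062 -0.1552  0.09  ]
0.09 528 [ 0.5277 -0.2337  0.092 ] [ 0.4193 -0.3209  0.09  ] [ 0.6922 -0.1708  0.1   ]
0.1 71 [ 0.5477 -0.2326  0.1046] [ 0.4459 -0.2681  0.1001] [ 0.6771 -0.2128  0.1079]
0.109 124 [ 0.5355 -0.233   0.1131] [ 0.4485 -0.274   0.109 ] [ 0.6797 -0.2125  0.118 ]
0.118 156 [ 0.5905 -0.2365  0.1286] [ 0.4523 -0.2733  0.1181] [ 0.6866 -0.2118  0.1398]
0.14 724 [ 0.6486 -0.2588  0.1516] [ 0.4488 -0.2996  0.14  ] [ 0.6911 -0.2119  0.155 ]
0.155 91 [ 0.5317 -0.2369  0.1611] [ 0.444  -0.2771  0.1551] [ 0.6821 -0.2118  0.1696]
handle px 188.71428571428572 211.54945054945054 91
```

View pics/top1.png

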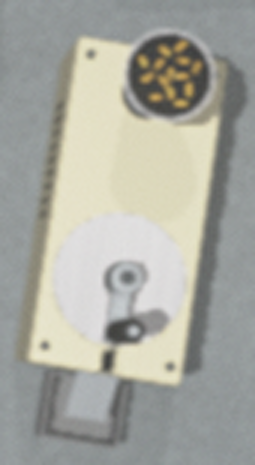

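View pics/scene1.png

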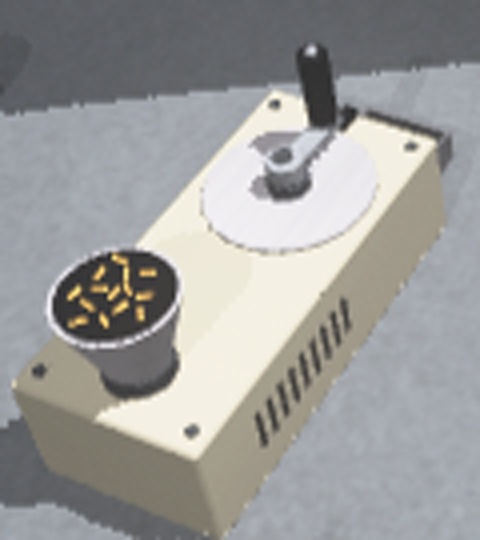

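Run:
```python
from h import *
f=eyes.grab_frame("top");P,ok=cloud(f)
m=ok&(abs(P[...,0]-.55)<.2)&(abs(P[...,1]+.2)<.15)
k=m&(P[...,2]>.145)&(P[...,2]<.155)&(P[...,0]>.58)
c,r=cv2.minEnclosingCircle((P[k][:,:2]*1000).astype(np.float32));print("funnel",c,r)
def rect(k): return cv2.minAreaRect((P[k][:,:2]*1000).astype(np.float32))
print("box",rect(m&(P[...,2]>.081)&(P[...,2]<.0895)))
k=m&(P[...,2]>.159)&(P[...,2]<.17)&(P[...,0]<.5)
print("handle",P[k].mean(0),k.sum(),cv2.minEnclosingCircle((P[k][:,:2]*1000).astype(np.float32)))
hs=f["color"][...].astype(int)
# disc: whitish pixels
b=hs.min(-1); 
d=m&(hs.min(-1)>185)&((hs.max(-1)-hs.min(-1))<14)&(P[...,2]>.08)&(P[...,2]<.1)
print("disc",d.sum(),cv2.minEnclosingCircle((P[d][:,:2]*1000).astype(np.float32)) if d.sum() else 0)
```

```text
funnel (653.8933715820312, -261.193115234375) 37.30980682373047
box ((555.8977661132812, -241.3951416015625), (130.18759155273438, 278.9878845214844), 78.92237854003906)
handle [ 0.45363136 -0.21921138  0.16413016] 61 ((453.8081970214844, -219.91197204589844), 9.804326057434082)
disc 1139 ((570.5771484375, -229.06814575195312), 125.8563003540039)
```

The numbers agree: funnel centre (0.654,-0.261) with radius 37 mm, handle top (0.454,-0.220), 204.5 mm between them (expected 205), and a 130×279 mm box at -11.1°. The axis comes out near (0.4975,-0.229). I'll set the jaws tangential, with tool yaw at about 2.946, and move above the handle.

apply_moves --pt "1 0 0 0 0.087" --pt "1 0 0 0 0.087" --pt "1 0 0 0 0.087" --pt "1 0 0 0 0.087" --pt "1 0 0 0 0.087" --pt "1 0 0 0 0.086" --pt "1 0 0.02 0 0" --pt "1 -0.01 0.03 0 0" --pt "1 -0.01 0.03 0 0" --pt "1 -0.01 0.03 0 0" --pt "1 -0.01 0.03 0 0" --pt "1 -0.01 0.03 0 0"

```text
t: 1.55
eef_pos: [0.2984, -0.4811, 0.2267]
ee_rot: [-3.141, 0.0, 2.946]
force: [0.2, 0.0, 0.3]
width: 0.0876
```

apply_moves --pt "1 -0.01 0.03 0 0" --pt "1 -0.01 0.03 0 0" --pt "1 -0.01 0.03 0 0" --pt "1 -0.01 0.03 0 0" --pt "1 -0.01 0.03 0 0" --pt "1 -0.01 0.03 0 0" --pt "1 -0.01 0.03 0 0" --pt "1 -0.01 0.03 0 0" --pt "1 -0.01 0.03 0 0" --pt "1 -0.01 0.018 0 0" --pt "1 0 0 0 0" --pt "1 0 0 0 0"

```text
t: 2.55
eef_pos: [0.4526, -0.2183, 0.2267]
ee_rot: [3.142, 0.0, 2.949]
force: [-0.9, -0.1, -0.6]
width: 0.0877
```

Run:
```python
from h import *
s=arm.get_state();print(s["t"],s["eef_pos"],s["ee_rot"],s["q"],s["force"])
f=eyes.grab_frame("wrist");cv2.imwrite("pics/w1.png",f["color"][:,:,::-1])
print(f["camera_matrix"].tolist(),f["extrinsics"].round(4).tolist())
f=eyes.grab_frame("scene");cv2.imwrite("pics/s2.png",f["color"][:,:,::-1])
```

```text
2.55 [ 0.45261633 -0.21834963  0.22668738] [3.14159175e+00 2.82082078e-04 2.94873817e+00] [-5.78523629e-02  7.21543737e-02 -3.59868610e-01  4.08291659e-05
 -1.13849371e+00 -1.70581555e+00] [-0.92818169 -0.08106413 -0.5984878 ]
[[325.19226210127806, 0.0, 282.8368481575889], [0.0, 325.19226210127806, 207.39619654274972], [0.0, 0.0, 1.0]] [[0.1924, -0.9515, -0.2401, 0.3873], [0.9813, 0.1866, 0.047, -0.2059], [0.0001, -0.2446, 0.9696, 0.3843], [0.0, 0.0, 0.0, 1.0]]
```

View pics/w1.png

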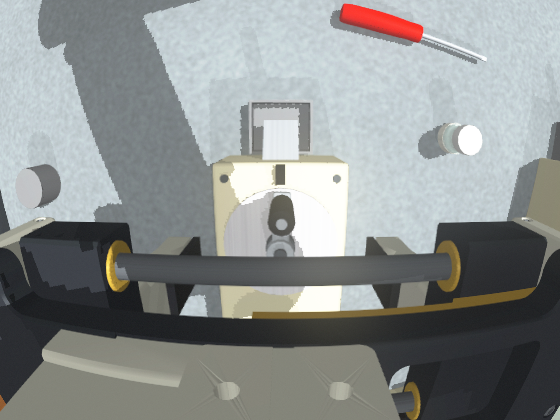

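View pics/s2.png

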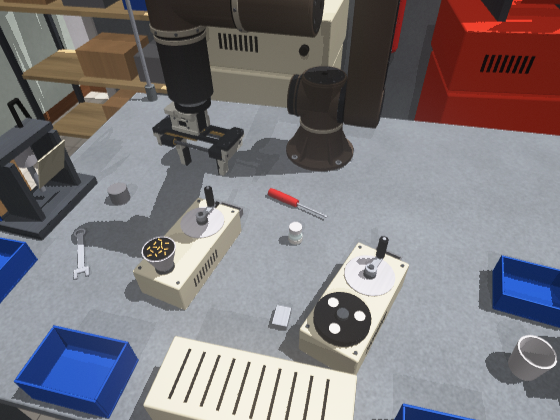

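The wrist view shows the handle top at about (282,226), the hub at (281,254) and the index mark at (280,174), all on one line. Next I'll measure these through the fisheye model.

```bash
cat >> h.py <<'E'
def wray(f,u,v):
    K=f["camera_matrix"];E=f["extrinsics"];x=(u-K[0,2])/K[0,0];y=(v-K[1,2])/K[1,1]
    r=np.hypot(x,y);s=np.sin(r)/max(r,1e-9)
    return E[:3,3],E[:3,:3]@np.array([x*s,-y*s,-np.cos(r)])
def watz(f,u,v,z):
    o,d=wray(f,u,v);return o+d*(z-o[2])/d[2]
E
python3 - <<'E'
from h import *
f=eyes.grab_frame("wrist");c=f["color"]
cv2.imwrite("pics/w1c.png",cv2.resize(c[150:270,200:360,::-1],None,fx=5,fy=5,interpolation=cv2.INTER_CUBIC))
for l in("crank_handle",):
    for d in outline_of(l,f): print(l,d["score"],d["extent"])
g=c.astype(int).max(-1)
k=np.zeros_like(g,bool);k[160:190,265:295]=g[160:190,265:295]<70
v,u=np.nonzero(k);print("mark",u.mean(),v.mean(),len(u),watz(f,u.mean(),v.mean(),.085))
# corners of box top
E
```

```text
crank_handle 0.65 [267.4, 189.2, 297.5, 257.2]
mark nan nan 0 [nan nan nan]<stdin>:8: RuntimeWarning: Mean of empty slice.
  ret = ret.dtype.type(ret / rcount)
```

View pics/w1c.png

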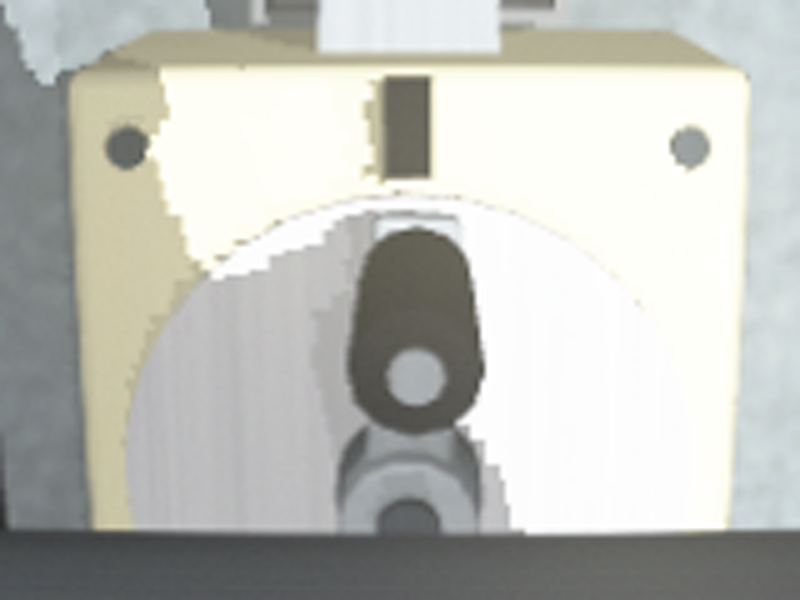

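Run:
```python
from h import *
f=eyes.grab_frame("wrist")
def w(a,b,z):
    p=watz(f,200+a/5-.4,150+b/5-.4,z);print((a,b),p.round(4));return p
h=w(415,377,.165);m=w(408,128,.0855);s1=w(126,147,.085);s2=w(690,147,.085);w(408,517,.112)
d=s2-s1;print("screw dist",np.linalg.norm(d),"box x dir",np.degrees(np.arctan2(d[1],d[0]))-90, "handle-mark",np.linalg.norm((h-m)[:2]))
l=w(76,300,.085)
r=w(739,300,.085)
print("box width",np.linalg.norm(r-l),(l+r)/2)
for a in(-11.1,-11.4):
    e=np.array([np.cos(np.radians(a)),np.sin(np.radians(a))]);n=np.array([-e[1],e[0]])
    for nm,p in(("handle w",h[:2]),("handle t",[.4538,-.2195]),("funnel",[.6539,-.2612]),("mark w",m[:2]),("boxc",[.5559,-.2414]),("screwmid",((s1+s2)/2)[:2])): print(a,nm,np.round([np.dot(p,e),np.dot(p,n)],4))
print(arm.get_state()["t"])
```

```text
(415, 377) [ 0.453  -0.2207  0.165 ]
(408, 128) [ 0.4296 -0.2174  0.0855]
(126, 147) [ 0.4225 -0.2701  0.085 ]
(690, 147) [ 0.4433 -0.1661  0.085 ]
(408, 517) [ 0.4948 -0.2303  0.112 ]
screw dist 0.10603888213796599 box x dir -11.296864019203767 handle-mark 0.02359920468540986
(76, 300) [ 0.4495 -0.2867  0.085 ]
(739, 300) [ 0.4745 -0.1614  0.085 ]
box width 0.12782090158875958 [ 0.4620415  -0.22404401  0.085     ]
-11.1 handle w [ 0.487  -0.1293]
-11.1 handle t [ 0.4876 -0.128 ]
-11.1 funnel [ 0.692  -0.1304]
-11.1 mark w [ 0.4634 -0.1306]
-11.1 boxc [ 0.592  -0.1299]
-11.1 screwmid [ 0.4668 -0.1307]
-11.4 handle w [ 0.4877 -0.1268]
-11.4 handle t [ 0.4882 -0.1255]
-11.4 funnel [ 0.6926 -0.1268]
-11.4 mark w [ 0.4641 -0.1282]
-11.4 boxc [ 0.5926 -0.1268]
-11.4 screwmid [ 0.4675 -0.1282]
2.8
```

Measurements agree to about 1 mm: axis about (0.4973,-0.2298), handle about (0.4533,-0.2203). Next is a small correction, then down to TCP z 0.123, with the grasp point at handle mid-height.

apply_moves --pt "1 -0.001 -0.002 0 0" --pt "1 0 0 0.02 0" --pt "1 0 0 0.02 0" --pt "1 0 0 0.02 0" --pt "1 0 0 0.02 0" --pt "1 0 0 0.014 0" --pt "1 0 0 0.01 0" --pt "1 0 0 0 0" --pt "1 0 0 0 0"

```text
t: 3.55
eef_pos: [0.4525, -0.2218, 0.1226]
ee_rot: [-3.141, -0.001, 2.946]
force: [0.1, 0.6, 1.0]
width: 0.0875
```

Run:
```python
from h import *
s=arm.get_state();print(s["t"],s["eef_pos"],s["ee_rot"],s["force"])
f=eyes.grab_frame("wrist");cv2.imwrite("pics/w2.png",f["color"][:,:,::-1])
```

```text
3.55 [ 0.452523   -0.22182753  0.12258848] [-3.14127004e+00 -6.60644958e-04  2.94605347e+00] [0.05892093 0.64341012 1.04679875]
```

View pics/w2.png

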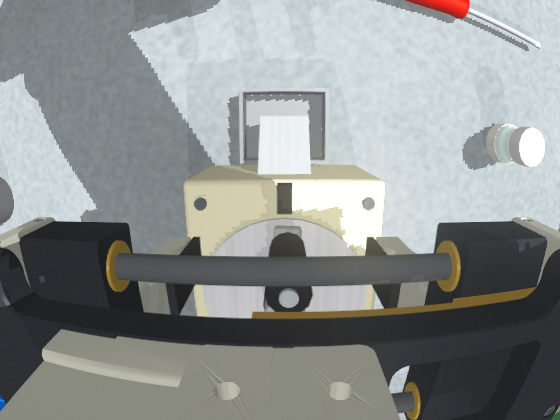

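Run:
```python
from h import *
f=eyes.grab_frame("wrist");s=arm.get_state()
n=np.array([.1925,.9813])
print(s["eef_pos"],f["extrinsics"][:3,3].round(4), "tcp n",n@s["eef_pos"][:2],"cam n",n@f["extrinsics"][:2,3])
cv2.imwrite("pics/w2c.png",cv2.resize(f["color"][170:320,180:390,::-1],None,fx=3.8,fy=3.8,interpolation=cv2.INTER_CUBIC))
for nm,u,v,z in(("cap",289,298,.165),("mark",284.5,197.5,.0855),("s1",200.5,203.5,.085),("s2",368.5,203,.085)):
    p=watz(f,u,v,z);print(nm,p.round(4),"n",n@p[:2])
```

```text
[ 0.45329769 -0.22177545  0.12355297] [ 0.3877 -0.2092  0.2808] tcp n -0.13036844174537734 cam n -0.13063018259944276
cap [ 0.4541 -0.2198  0.165 ] n -0.12830463403307282
mark [ 0.4301 -0.2166  0.0855] n -0.1297461961833256
s1 [ 0.4236 -0.2695  0.085 ] n -0.18288200097076776
s2 [ 0.444 -0.165  0.085] n -0.07649671560631113
```

View pics/w2c.png

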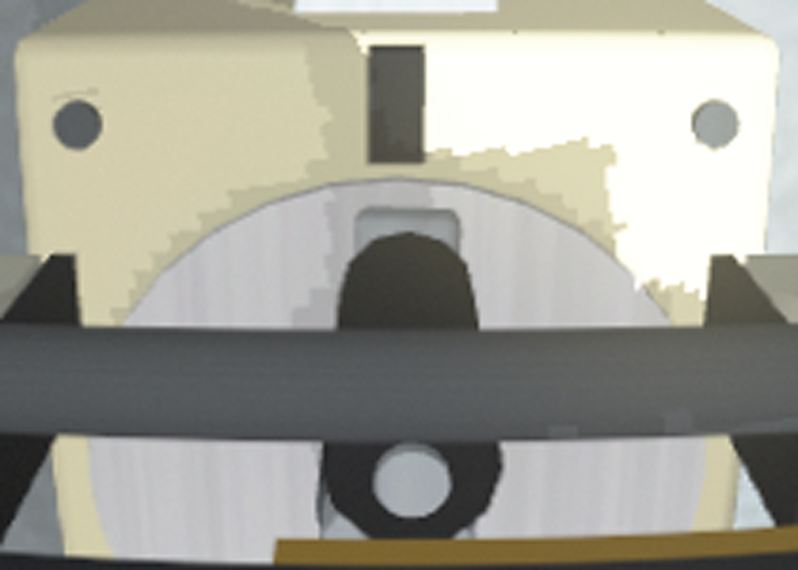

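The handle sits about 2 mm to the +y side of the jaw centre, and about 1 mm past the mark's centre line. I'll centre on it and close.

apply_moves --pt "1 0 0.0018 0 0" --pt "-1 0 0 0 0" --pt "-1 0 0 0 0" --pt "-1 0 0 0 0" --pt "-1 0 0 0 0" --pt "-1 0 0 0 0" --pt "-1 0 0 0 0" --pt "-1 0 0 0 0" --pt "-1 0 0 0 0" --pt "-1 0 0 0 0" --pt "-1 0 0 0 0" --pt "-1 0 0 0 0" --newtons 20

```text
t: 4.65
eef_pos: [0.4529, -0.2197, 0.1225]
ee_rot: [-3.142, -0.0, 2.946]
force: [-0.3, 0.3, -0.2]
width: 0.0197
```

Run:
```python
from h import *
for i in range(2):
    f=eyes.grab_frame("wrist");s=arm.get_state();print(s["t"],s["eef_pos"],s["ee_rot"],s["force"],s["width"])
cv2.imwrite("pics/w3.png",f["color"][:,:,::-1])
e=np.array([.9813,-.1925]);n=np.array([.1925,.9813]);print(e@s["eef_pos"][:2],n@s["eef_pos"][:2])
```

```text
4.7 [ 0.45294439 -0.21966352  0.1225433 ] [-3.14156606e+00 -4.88350995e-05  2.94644063e+00] [ 1.0933139  -0.15185645  0.5483153 ] 0.01918458945343108
4.75 [ 0.4529359  -0.219679    0.12254872] [ 3.14156624e+00 -1.57187994e-05  2.94630565e+00] [0.62756438 0.25729299 0.66318239] 0.019543720283432063
0.48675420860619945 -0.12838084173898054
```

View pics/w3.png

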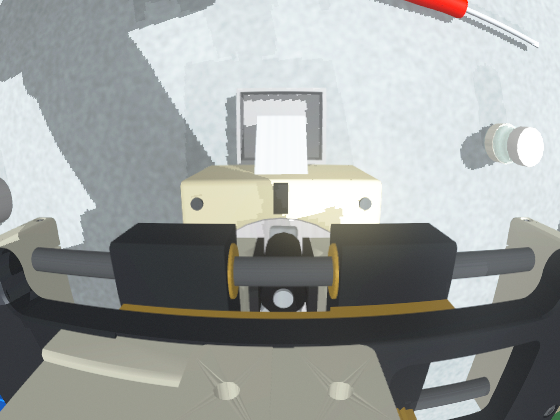

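The grip is good: width 19.5 mm, matching the handle, with no side load. First quarter turn clockwise, from -x of the feeder towards +y, in 10° rows.

apply_moves --pt "-1 -0.0007 0.0065 0 0" --pt "-1 -0.002 0.0076 0 0" --pt "-1 -0.0033 0.0071 0 0" --pt "-1 -0.0045 0.0064 0 0" --pt "-1 -0.0055 0.0055 0 0" --pt "-1 -0.0064 0.0045 0 0" --pt "-1 -0.0071 0.0033 0 0" --pt "-1 -0.0076 0.002 0 0" --pt "-1 -0.0078 0.0007 0 0" --pt "-1 0 0 0 0" --pt "-1 0 0 0 0"

```text
t: 5.67
eef_pos: [0.5063, -0.1855, 0.1225]
ee_rot: [-3.141, -0.0, 2.947]
force: [0.1, -5.0, -0.3]
width: 0.0195
```

```bash
cat >> h.py <<'E'
e=np.array([.9811,-.1937]);n=np.array([.1937,.9811])
def rep():
    s=arm.get_state();p=s["eef_pos"];F=s["force"]
    print("t %.2f"%s["t"],"e,n",(e@p[:2]).round(4),(n@p[:2]).round(4),"z",p[2].round(4),"F e,n,z",(e@F[:2]).round(1),(n@F[:2]).round(1),F[2].round(1),"w",s["width"],"rpy",s["ee_rot"].round(4))
E
python3 - <<'E'
from h import *
rep()
f=eyes.grab_frame("wrist");cv2.imwrite("pics/w4.png",f["color"][:,:,::-1]);rep()
E
```

```text
t 5.67 e,n 0.5327 -0.084 z 0.1225 F e,n,z 1.1 -4.9 -0.3 w 0.019504308923591677 rpy [-3.1407e+00 -1.0000e-04  2.9472e+00]
t 5.72 e,n 0.5326 -0.084 z 0.1225 F e,n,z 2.1 -6.0 -1.3 w 0.019481504237404277 rpy [-3.1408e+00 -1.0000e-04  2.9470e+00]
```

View pics/w4.png

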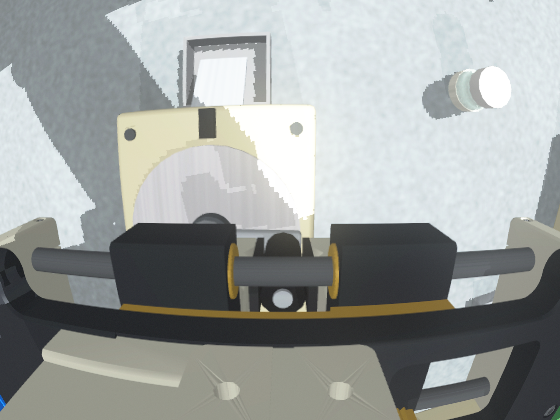

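The crank followed, and the load is only about 5 N inward. On to the next quarter.

apply_moves --pt "-1 -0.0078 -0.0007 0 0" --pt "-1 -0.0076 -0.002 0 0" --pt "-1 -0.0071 -0.0033 0 0" --pt "-1 -0.0064 -0.0045 0 0" --pt "-1 -0.0055 -0.0055 0 0" --pt "-1 -0.0045 -0.0064 0 0" --pt "-1 -0.0033 -0.0071 0 0" --pt "-1 -0.002 -0.0076 0 0" --pt "-1 -0.0007 -0.0078 0 0" --pt "-1 0 0 0 0" --pt "-1 0 0 0 0"

```text
t: 6.63
eef_pos: [0.5409, -0.2392, 0.1225]
ee_rot: [-3.141, 0.001, 2.945]
force: [-1.6, -1.4, 0.0]
width: 0.0196
```

Run:
```python
from h import *
rep()
f=eyes.grab_frame("wrist");cv2.imwrite("pics/w5.png",f["color"][:,:,::-1]);rep()
```

```text
t 6.63 e,n 0.577 -0.13 z 0.1225 F e,n,z -1.3 -1.7 0.0 w 0.019631008973052838 rpy [-3.1413e+00  8.0000e-04  2.9453e+00]
t 6.68 e,n 0.577 -0.1296 z 0.1226 F e,n,z -1.1 -1.7 0.3 w 0.01944964963299912 rpy [-3.1413e+00  8.0000e-04  2.9458e+00]
```

View pics/w5.png

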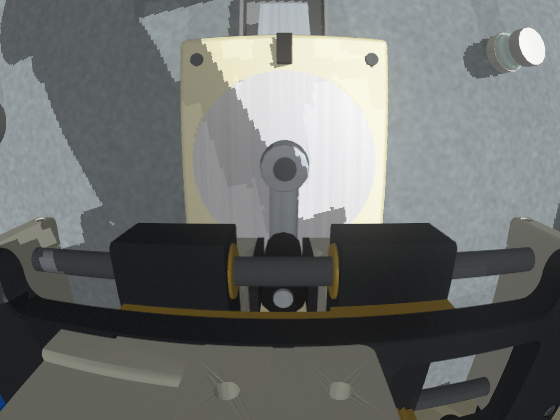

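Half a turn done: the arm points straight at the hopper, with hub (284,166) and mark (284,48) in line, and forces are small. Third quarter next.

apply_moves --pt "-1 0.0007 -0.0078 0 0" --pt "-1 0.002 -0.0076 0 0" --pt "-1 0.0033 -0.0071 0 0" --pt "-1 0.0045 -0.0064 0 0" --pt "-1 0.0055 -0.0055 0 0" --pt "-1 0.0064 -0.0045 0 0" --pt "-1 0.0071 -0.0033 0 0" --pt "-1 0.0076 -0.002 0 0" --pt "-1 0.0078 -0.0007 0 0" --pt "-1 0 0 0 0" --pt "-1 0 0 0 0"

```text
t: 7.6
eef_pos: [0.4867, -0.2737, 0.1226]
ee_rot: [-3.141, -0.001, 2.946]
force: [-0.8, 2.8, -0.3]
width: 0.0195
```

Run:
```python
from h import *
rep()
f=eyes.grab_frame("wrist");cv2.imwrite("pics/w6.png",f["color"][:,:,::-1]);rep()
```

```text
t 7.60 e,n 0.5305 -0.1742 z 0.1226 F e,n,z -1.4 2.6 -0.3 w 0.01950817975614906 rpy [-3.1414e+00 -1.5000e-03  2.9462e+00]
t 7.65 e,n 0.5309 -0.1742 z 0.1226 F e,n,z -2.0 1.2 -0.2 w 0.019597451731400754 rpy [-3.1412e+00 -1.4000e-03  2.9464e+00]
```

View pics/w6.png

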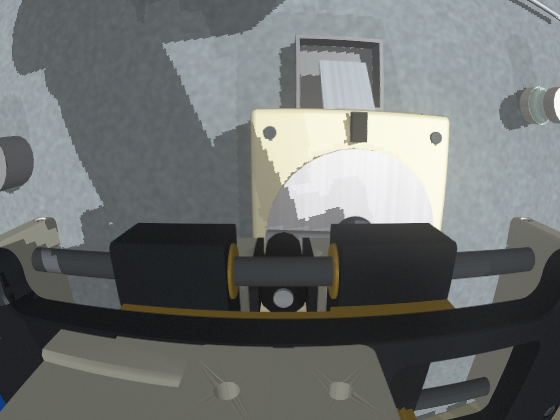

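Three quarters done, forces still small. The n extremes are -0.084 and -0.174, which puts the axis at about -0.129 as planned. This quarter completes turn one.

apply_moves --pt "-1 0.0078 0.0007 0 0" --pt "-1 0.0076 0.002 0 0" --pt "-1 0.0071 0.0033 0 0" --pt "-1 0.0064 0.0045 0 0" --pt "-1 0.0055 0.0055 0 0" --pt "-1 0.0045 0.0064 0 0" --pt "-1 0.0033 0.0071 0 0" --pt "-1 0.002 0.0076 0 0" --pt "-1 0.0007 0.0078 0 0" --pt "-1 0 0 0 0" --pt "-1 0 0 0 0"

```text
t: 8.57
eef_pos: [0.4528, -0.22, 0.1226]
ee_rot: [3.141, -0.0, 2.948]
force: [1.4, 0.9, -2.6]
width: 0.02
```

Run:
```python
from h import *
rep()
f=eyes.grab_frame("wrist");cv2.imwrite("pics/w7.png",f["color"][:,:,::-1]);rep()
```

```text
t 8.57 e,n 0.4869 -0.1281 z 0.1226 F e,n,z 1.3 1.1 -2.6 w 0.020016863098609745 rpy [ 3.1412e+00 -4.0000e-04  2.9475e+00]
t 8.62 e,n 0.4869 -0.1285 z 0.1226 F e,n,z 1.7 1.7 -1.6 w 0.019560585205138228 rpy [ 3.1413e+00 -5.0000e-04  2.9472e+00]
```

View pics/w7.png

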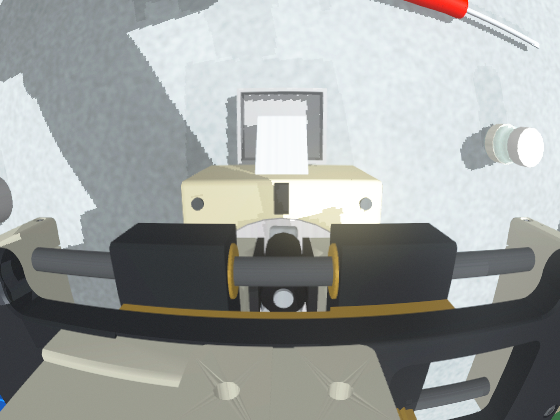

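One full turn is done and the handle is back at the mark (TCP n -0.128, e 0.487, as at the start). Now the second turn, starting from 0°.

apply_moves --pt "-1 -0.0007 0.0074 0 0" --pt "-1 -0.002 0.0076 0 0" --pt "-1 -0.0033 0.0071 0 0" --pt "-1 -0.0045 0.0064 0 0" --pt "-1 -0.0055 0.0055 0 0" --pt "-1 -0.0064 0.0045 0 0" --pt "-1 -0.0071 0.0033 0 0" --pt "-1 -0.0076 0.002 0 0" --pt "-1 -0.0078 0.0007 0 0" --pt "-1 0 0 0 0"

```text
t: 9.45
eef_pos: [0.5074, -0.186, 0.1225]
ee_rot: [3.142, 0.001, 2.947]
force: [1.2, -0.5, 0.7]
width: 0.0199
```

apply_moves --pt "-1 -0.0078 -0.0007 0 0" --pt "-1 -0.0076 -0.002 0 0" --pt "-1 -0.0071 -0.0033 0 0" --pt "-1 -0.0064 -0.0045 0 0" --pt "-1 -0.0055 -0.0055 0 0" --pt "-1 -0.0045 -0.0064 0 0" --pt "-1 -0.0033 -0.0071 0 0" --pt "-1 -0.002 -0.0076 0 0" --pt "-1 -0.0007 -0.0078 0 0" --pt "-1 0 0 0 0"

```text
t: 10.28
eef_pos: [0.5405, -0.2405, 0.1226]
ee_rot: [-3.141, 0.0, 2.945]
force: [0.2, -1.4, -0.0]
width: 0.0195
```

Run:
```python
from h import *
rep()
```

```text
t 10.28 e,n 0.5769 -0.1313 z 0.1226 F e,n,z 0.5 -1.4 -0.0 w 0.019464925479478253 rpy [-3.1410e+00  2.0000e-04  2.9454e+00]
```

apply_moves --pt "-1 0.0007 -0.0077 0 0" --pt "-1 0.002 -0.0075 0 0" --pt "-1 0.0033 -0.007 0 0" --pt "-1 0.0045 -0.0063 0 0" --pt "-1 0.0055 -0.0055 0 0" --pt "-1 0.0064 -0.0045 0 0" --pt "-1 0.0071 -0.0033 0 0" --pt "-1 0.0076 -0.002 0 0" --pt "-1 0.0078 -0.0007 0 0" --pt "-1 0 0 0 0"

```text
t: 11.12
eef_pos: [0.4861, -0.2735, 0.1226]
ee_rot: [3.141, -0.001, 2.946]
force: [-1.2, 1.7, -1.2]
width: 0.0197
```

apply_moves --pt "-1 0.0078 0.0007 0 0" --pt "-1 0.0076 0.002 0 0" --pt "-1 0.0071 0.0033 0 0" --pt "-1 0.0064 0.0045 0 0" --pt "-1 0.0055 0.0055 0 0" --pt "-1 0.0045 0.0064 0 0" --pt "-1 0.0033 0.0071 0 0" --pt "-1 0.002 0.0076 0 0" --pt "-1 0.0007 0.007 0 0" --pt "-1 0 0 0 0" --pt "-1 0 0 0 0"

```text
t: 12.03
eef_pos: [0.4526, -0.2209, 0.1226]
ee_rot: [3.141, -0.0, 2.947]
force: [2.5, 1.4, -1.8]
width: 0.0197
```

Run:
```python
from h import *
rep()
f=eyes.grab_frame("wrist");cv2.imwrite("pics/w8.png",cv2.resize(f["color"][150:320,180:390,::-1],None,fx=3.5,fy=3.5,interpolation=cv2.INTER_CUBIC));rep()
for nm,u,v,z in(("cap",283,298,.165),):
    p=watz(f,u,v,z);print(nm,p.round(4),"e,n",e@p[:2],n@p[:2])
f=eyes.grab_frame("top");rep()
```

```text
t 12.03 e,n 0.4868 -0.1291 z 0.1226 F e,n,z 2.1 1.9 -1.8 w 0.01965175409245321 rpy [ 3.1413e+00 -4.0000e-04  2.9475e+00]
t 12.08 e,n 0.4869 -0.1294 z 0.1226 F e,n,z 2.9 1.0 -2.2 w 0.019501233140691285 rpy [ 3.1413e+00 -5.0000e-04  2.9472e+00]
cap [ 0.4529 -0.2213  0.165 ] e,n 0.48720950483217995 -0.1293851891821463
t 12.13 e,n 0.4868 -0.1296 z 0.1226 F e,n,z 1.8 1.3 -0.8 w 0.019607220307324084 rpy [ 3.1414e+00 -6.0000e-04  2.9467e+00]
```

View pics/w8.png

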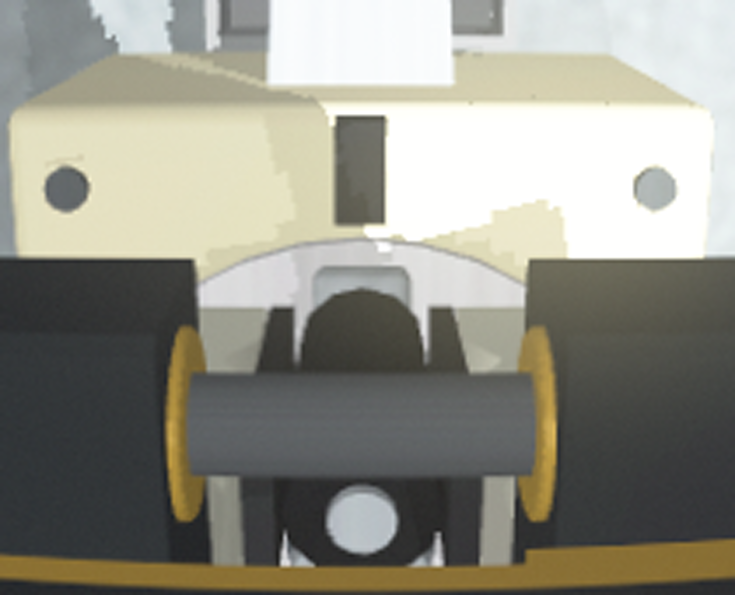

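Two turns are done. The handle (362), index mark (360) and screw midpoint (360.5) all line up in the zoomed view. Now I'll open and lift straight up.

apply_moves --pt "1 0 0 0 0" --pt "1 0 0 0 0" --pt "1 0 0 0 0" --pt "1 0 0 0 0" --pt "1 0 0 0 0" --pt "1 0 0 0 0" --pt "1 0 0 0 0" --pt "1 0 0 -0.01 0" --pt "1 0 0 -0.02 0" --pt "1 0 0 -0.02 0" --pt "1 0 0 -0.03 0" --pt "1 0 0 -0.03 0"

```text
t: 13.13
eef_pos: [0.4519, -0.2217, 0.2342]
ee_rot: [-3.141, -0.001, 2.946]
force: [0.5, 1.4, -0.5]
width: 0.0867
```

Run:
```python
from h import *
rep()
f=eyes.grab_frame("wrist");cv2.imwrite("pics/w9.png",cv2.resize(f["color"][150:270,200:360,::-1],None,fx=5,fy=5,interpolation=cv2.INTER_CUBIC));rep()
```

```text
t 13.13 e,n 0.4864 -0.13 z 0.2342 F e,n,z 0.3 1.4 -0.5 w 0.08668505946447606 rpy [-3.1413e+00 -1.0000e-03  2.9465e+00]
t 13.18 e,n 0.4896 -0.1306 z 0.241 F e,n,z 2.8 -1.2 7.3 w 0.08749432915260422 rpy [-3.1399  0.0085  2.9476]
```

View pics/w9.png

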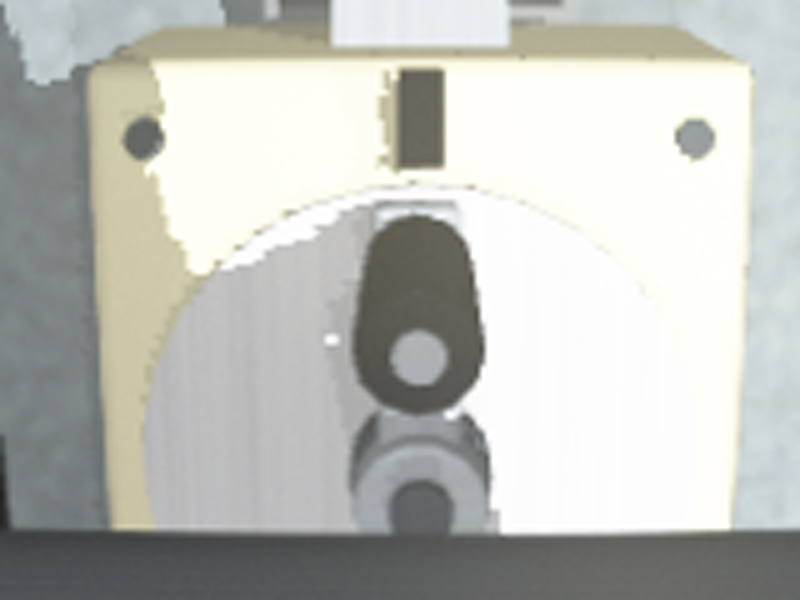

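The handle (418) is in line with the mark (421) and hub (422). I'll let the arm settle and do a final overall check, including the tape crank.

apply_moves --pt "1 0 0 0 0" --pt "1 0 0 0 0" --pt "1 0 0 0 0" --pt "1 0 0 0 0" --pt "1 0 0 0 0" --pt "1 0 0 0 0"

```text
t: 13.68
eef_pos: [0.4522, -0.2217, 0.2319]
ee_rot: [-3.141, -0.001, 2.946]
force: [-0.2, 0.3, 0.1]
width: 0.0876
```

Run:
```python
from h import *
rep()
f=eyes.grab_frame("wrist");im=f["color"][150:270,200:360,::-1]
cv2.imwrite("pics/w10.png",cv2.resize(im,None,fx=5,fy=5,interpolation=cv2.INTER_CUBIC))
f=eyes.grab_frame("scene");cv2.imwrite("pics/s3.png",f["color"][:,:,::-1])
for l in("tape_crank_handle","crank_handle"):
    for d in outline_of(l,f): print(l,d["score"],d["extent"])
a=cv2.imread("pics/scene0.png").astype(int);b=f["color"][:,:,::-1].astype(int)
print("diff tape region",abs(a-b)[225:370,295:415].mean(), "max frac",(abs(a-b)[225:370,295:415].max(-1)>40).mean())
rep()
```

```text
t 13.68 e,n 0.4866 -0.1299 z 0.2319 F e,n,z -0.2 0.3 0.1 w 0.08757450684629178 rpy [-3.1414e+00 -1.4000e-03  2.9464e+00]
tape_crank_handle 0.66 [366.2, 236.0, 387.6, 272.4]
crank_handle 0.61 [195.1, 187.0, 213.1, 220.4]
diff tape region 0.6177777777777778 max frac 0.0
t 13.88 e,n 0.4869 -0.1299 z 0.2323 F e,n,z 0.1 0.4 -0.1 w 0.0874112792291998 rpy [-3.1415e+00 -6.0000e-04  2.9464e+00]
```

View pics/w10.png

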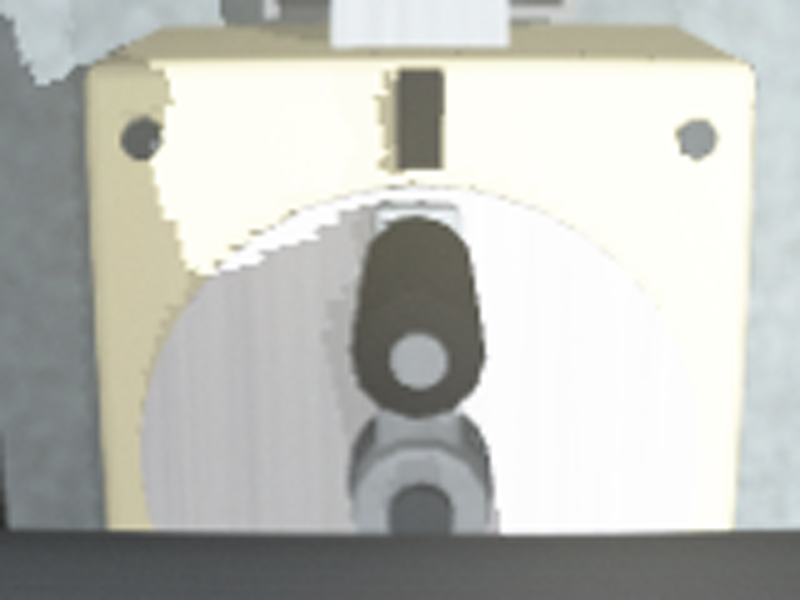

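View pics/s3.png

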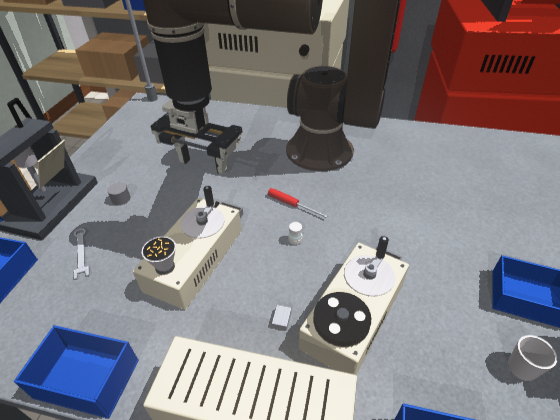

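The pictures show the handle at the mark (418 against 420), the gripper clear above it, and the tape feeder unchanged. Handing in.

Run:
```python
from h import *
print(job.job_done());rep()
```

```text
the job is handed in; nothing more can be done
None
the job is handed in; nothing more can be done
```

I turned the pin feeder's crank two full turns clockwise by its handle, let go, lifted clear and handed the job in after about 14 s.

- **Handle position:** In the last wrist picture the handle, hub and index mark line up to within a few zoomed pixels, about 0.5 mm. At the start the handle stood about 1.3 mm (0.03 rad) past the mark's centre line. I ended on the mark itself, so the total turn is about 0.03 rad short of two turns from the starting point. I judged the turn from the pictures and the tool position, since the crank angle itself could not be read.
- **Forces:** The wrist force stayed at about 6 N or less in my readings while turning. It was about zero after release, with the gripper open and clear above the feeder.
- **Tape feeder:** Its area in the scene picture shows no change from the start.
- **Checks that failed:** My first colour-based search for the index mark found nothing, so I measured the mark by eye in the zoomed picture. My automatic fit of the crank's disc also gave a wrong circle, and I did not use it.

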